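# Turn the heat sink so its plain end meets the marking stop

### The job

The heat sink on the marking fixture has just had its long side marked at the stop bar. Now turn it a quarter turn so that its plain end (the one without the bent-up lug) is squarely against the stop bar, centred on the gap where the marking stylus comes through, standing on its base on the fixture plate. Let go of it, and leave the spare heat sink on the mat where it is.

Things in the scene. Friction and masses are not known exactly. Their poses are not given: they have to be found in the camera images.
- sink_fins (a point): Middle of the fin block of the heat sink on the fixture (aluminium, 0.25-0.45 kg), 36 mm above its underside. Base 100 (own x) x 60 (y) x 8 mm; the fin block, 64 (x) x 30 (y) mm, 8 to 64 mm up, is central: grip it across y. A bent-up lug 36 mm wide, 42 mm high is on the -x end; the +x end is plain. z up. It starts upright, long side 2-20 mm from the bar, plain end towards the fixture's +y.
- plain_end (a point): Middle of the lower edge of the heat sink's plain end: 50 mm along the heat sink's own x from the middle of the fin block and 36 mm below it; same axes.
- stop_mid (a point): Fixture: foot of the stop bar's working face at mid-bar, on the dark plate's top (8 mm above bench). x points square into the bar, y along it, z up. Bar 140 mm long with a 20 mm central gap, 14 thick, 12 high above the plate. Plate reaches 140 mm before the face, 100 beyond, 100 to each side. Behind the bar: stylus from x = 6 mm, grey marking head from 47 mm, 60 wide, 36 high.
- spare_fins (a point): Middle of the fin block of a spare heat sink of the very same shape, standing loose on the pink bench mat to one side of the fixture. Not to be moved.
There are look-alikes about, which are no part of the job. Leave any yellow look-alike of the part that bears sink_fins alone.

How it is judged (in metres and radians):
At the end, for the whole second after the job is handed in: The heat sink stands upright (within 0.1 rad) on the fixture plate (underside within 4 mm), its plain end facing the stop bar and no more than 10 mm from the bar's face, its middle within 14 mm of the middle of the bar sideways, and square to the bar within 10 degrees (0.18 rad) (x of plain_end in the frame of stop_mid between -0.01 and 0.004 m and y of plain_end in the frame of stop_mid between -0.014 and 0.014 m and z of plain_end in the frame of stop_mid below 0.004 m and angle between the x axis of sink_fins and the x axis of stop_mid, either way round below 0.18 rad and x of sink_fins in the frame of stop_mid below -0.03 m and angle between sink_fins's own z axis and vertical below 0.1 rad); the robot touches nothing.
It fails at once if the spare heat sink is moved by more than 30 mm (distance of spare_fins from where it was at the start of the episode above 0.03 m).
It also fails if it takes over 38 s, if anything falls off the work surface, if the arm or the gripper's body presses on something with over 40 N, if the wrist force passes 120 N, or if a joint passes its speed limit or range.

### The arm

A 6-joint arm with a two-finger parallel gripper is mounted at the origin on the work surface. World frame = base frame: x ahead of the robot, y to its left, z up, the work surface at z = 0. Lengths are in mm, angles in degrees, forces in N, time in s.
With the tool pointing down it reaches from about 350 to 850 mm from the base axis. Payload 8.1 kg.
Tool frame: the origin (TCP) lies where the fingers leave the gripper's body, on its centre line; the fingertips stand 73 mm ahead of it and the grasp point (between the pads) lies 54 mm ahead of it; z points along the fingers, y is the line along which they close (so a half turn about z gives the same grasp; the last joint's range is limited). The gripper opens to 85 mm and grips with 20 to 120 N. Pads are 22 mm wide; open, the fingers measure 114 mm over their backs; the gripper's body (76 mm by 85 mm) begins 54 mm behind the grasp point. The pads swing forward as they close: fully open they stand 13 mm farther back than shut.
Start: joints at [-73.763, 7.471, 85.268, -0, 87.261, -4.893], TCP at [216.318, -559.654, 303.892] pointing down, gripper open.
Joint ranges: [-169.43, 169.43], [-51.17, 129.36], [1.28, 143.12], [-76.62, 256.62], [0, 156.53], [-152.29, 152.29]. Speed limits (degrees/s): [136.94, 136.94, 159.86, 180, 180, 180].

### API

Orientations are given as [roll, pitch, yaw] about the fixed x, y, z axes, in that order (R = Rz(yaw) Ry(pitch) Rx(roll)).
In Python, from bench import sense, optics, r gives the robot as it stands.
- The arm moves only by the tool servo_tool, never from a script. Its argument "plan" is a list that holds one entry, the list of rows, each a list of 5 numbers: the shift along the world's x, y, z in m, then the turn about the world's z in degrees, then the finger opening in m, from 0 to 0.0854. A call has 1 to 10 rows; each row shifts and turns the commanded pose from where the row before left it; what a row does not reach is not made up. A row lasts 1/10 s, in which the tool goes at most 50 mm and 8.59 degrees, less where a joint would pass 70% of its speed; a pose out of reach is approached as far as the arm can. A call is refused whole if a number of a shift passes 0.05 or a number of a turn 8.59, either way. A call with a gripper value outside its range is refused whole. The fingers move at their own pace and stop on an object; "force" is the grip in N (left out, the last holds). Time passes only in rows, so rows that do not move let the fingers close. It gives the time, the measured TCP pose, the force, the opening and the grip force at its end, in the units of the state.
- sense(): the state, without advancing time (a new reading comes with each control period).
- optics.snapshot(name): name is "side" or "top"; returns a dict with "frame" (420x560x3 uint8, blue, green, red), "fx", "fy", "cx", "cy" (pixels), "cam_to_world" (4x4, takes a point from camera to world coordinates). Camera axes: x right, y down, z forward; pixel columns grow to the right and rows downward; lengths in mm; the calibration is good to about 2 mm. A picture is of the moment at which its call begins. There is no depth.
- r.hand_in(): hands the job in; it is judged then, once.
The state is a dict: "time": time; "joint_pos": joint angles; "qd": joint speeds; "joint_efforts": joint torques, N m; "tool_pos": TCP position; "tcp_rot": TCP orientation; "ft_force": force on the tool from outside, world axes, zero at the start; "wrist_torque": the same for the moment, N m; "finger_gap": finger opening in mm; "grip_force": force on a finger pad.
Only numpy, scipy, OpenCV 4.12 (cv2) and the standard library are available. Lean on these libraries where they do the work, as an engineer would, in place of code of your own. Each camera call takes 0.05 s, during which the arm holds its last target. There are 200 camera calls.

## Working session

There is one attempt and no reset: what is moved stays moved. The work goes in short steps, Python scripts to look and compute and a tool call to move; the robot and the scene stay as the last step left them, time stands still between calls to the robot, and variables do not carry over. Pictures are saved under pics/ and viewed, at most 10 in all, crops included, and the job is handed in when it is done.

Besides the shell and the picture viewer there is one more tool, called after ">>>" as name([rows], argument=value, ...), one row to a line, values as JSON. servo_tool: Moves the arm, as the interface text tells. Its arguments: {"type":"object","properties":{"plan":{"type":"array"},"force":{"type":"number"}},"required":["plan"]}

```bash
mkdir -p pics
cat > h.py <<'E'
import numpy as np, cv2
from bench import sense, optics, r
def snap(n):
    s=optics.snapshot(n); return s
def ray(s,u,v):
    T=np.array(s["cam_to_world"]); d=T[:3,:3]@np.array([(u-s["cx"])/s["fx"],(v-s["cy"])/s["fy"],1]); return T[:3,3],d
def on_z(s,u,v,z):
    o,d=ray(s,u,v); return o+d*(z-o[2])/d[2]
def proj(s,p):
    T=np.linalg.inv(np.array(s["cam_to_world"])); c=T[:3,:3]@np.array(p)+T[:3,3]; return c[0]/c[2]*s["fx"]+s["cx"],c[1]/c[2]*s["fy"]+s["cy"]
E
python3 - <<'E'
from h import *
for n in("top","side"):
    s=snap(n); cv2.imwrite(f"pics/{n}0.png",s["frame"]); print(n,np.round(s["cam_to_world"],3).tolist(),s["fx"])
E
```

```text
top [[0.014, -0.993, 0.115, 383.403], [-1.0, -0.017, -0.024, 14.1], [0.026, -0.115, -0.993, 1414.437], [0.0, 0.0, 0.0, 1.0]] 526.1632162119256
side [[-0.942, -0.242, 0.234, 288.257], [-0.336, 0.711, -0.618, 660.512], [-0.017, -0.661, -0.751, 835.608], [0.0, 0.0, 0.0, 1.0]] 400.79039903677386
```

View pics/top0.png

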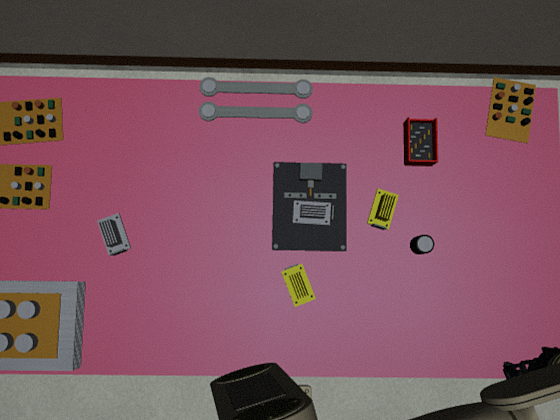

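View pics/side0.png

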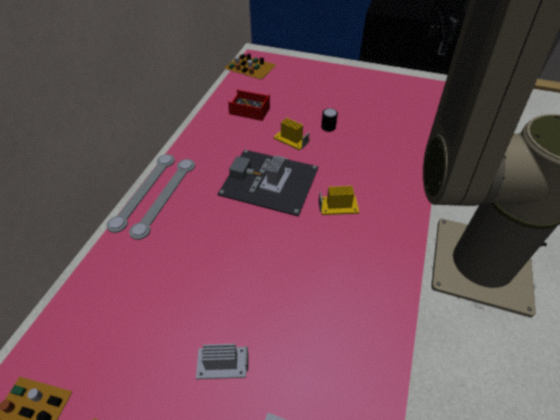

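The top view shows three groups. The grey heat sink at (313,212) is on the dark fixture plate. There is a grey one at (113,234) on the mat, the spare, and yellow look-alikes at (383,209) and (298,285). The grey one on the plate fits the description, so I'll confirm it in an enlarged crop.

Run:
```python
from h import *
s=snap("top"); f=s["frame"][150:260,260:360]; cv2.imwrite("pics/crop1.png",cv2.resize(f,None,fx=5.4,fy=5.4,interpolation=cv2.INTER_CUBIC))
s2=snap("side"); f=s2["frame"][145:217,212:325]; cv2.imwrite("pics/crop2.png",cv2.resize(f,None,fx=7,fy=7,interpolation=cv2.INTER_CUBIC))
# plate: dark contour
im=s["frame"].astype(int)
sub=np.zeros(im.shape[:2],np.uint8); sub[155:258,265:356]=((im[155:258,265:356,2]-im[155:258,265:356,1])<40)*255
c=max(cv2.findContours(sub,0,2)[0],key=cv2.contourArea); rc=cv2.minAreaRect(c)
P=np.array([on_z(s,u,v,8)[:2] for u,v in cv2.boxPoints(rc)]);print(rc,P.round(1).tolist(),P.mean(0))
```

```text
((309.0, 206.5), (89.0, 74.0), 90.0) [[699.9, 1.9], [703.9, -200.4], [460.7, -200.3], [457.6, -1.9]] [ 580.52181124 -100.16738695]
```

View pics/crop1.png

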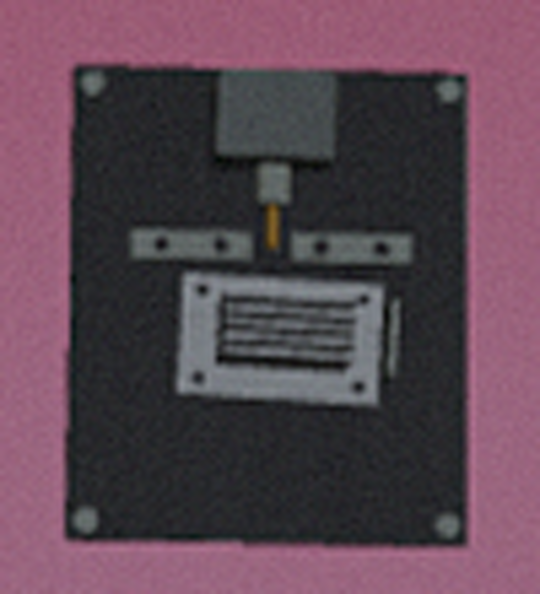

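View pics/crop2.png

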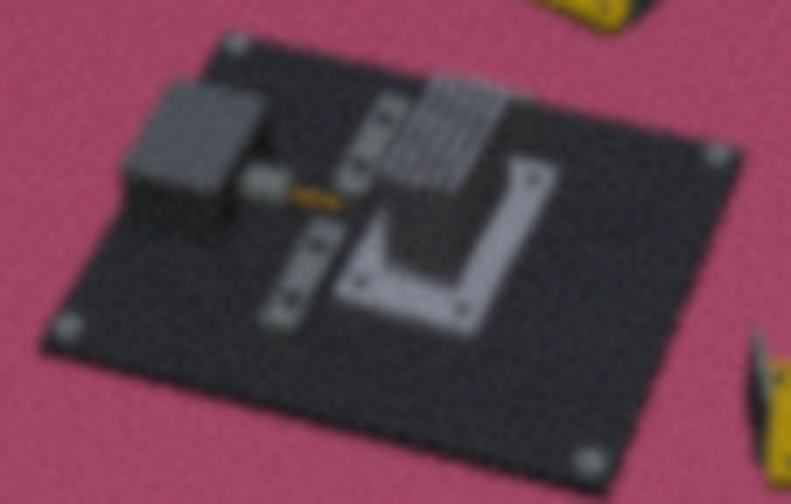

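The crops confirm it: the grey sink on the dark plate has its base corners at about (183,272), (384,283), (380,406), (177,392) in crop 1. Its lug is on the right (world -y) and its plain end on the left. The bar is above it, with the stylus in the gap at crop (272,250).

Run:
```python
from h import *
s=snap("top"); cr=lambda u,v,z:on_z(s,260+(u+.5)/5.4-.5,150+(v+.5)/5.4-.5,z)[:2]
im=cv2.cvtColor(s["frame"],cv2.COLOR_BGR2GRAY)
m=np.zeros_like(im); m[195:232,285:336]=(im[195:232,285:336]>115)*255
m=cv2.morphologyEx(m,cv2.MORPH_CLOSE,np.ones((9,9)))
c=max(cv2.findContours(m,0,2)[0],key=cv2.contourArea);print("auto",cv2.boundingRect(c))
b=np.array([cr(u,v,16) for u,v in[(183,272),(384,283),(380,406),(177,392)]]);print("base",b.round(1).tolist(),b.mean(0))
f=np.array([cr(u,v,72) for u,v in[(220,295),(356,303)]]);print("fin top far/near pts",f.round(1).tolist())
for a,q in((0,1),(3,2)):
    d=b[a]-b[q];print("len",np.hypot(*d),"yaw",np.degrees(np.arctan2(d[1],d[0])))
p=np.array([cr(u,v,8) for u,v in[(72,67),(467,72),(467,545),(66,540)]]);print("plate",p.round(1).tolist(),p.mean(0))
g=np.array([cr(u,v,20) for u,v in[(131,229),(412,234),(412,264),(131,261)]]);print("bar",g.round(1).tolist())
print("gap",cr(252,250,20),cr(291,250,20),"stylus",cr(272,230,20))
sc=np.array([cr(u,v,9) for u,v in[(92,82),(449,91),(447,526),(85,520)]]);print("screws",sc.round(1).tolist(),sc.mean(0))
for i,j in((0,1),(3,2)):
    d=sc[i]-sc[j];print(np.degrees(np.arctan2(d[1],d[0]))-90)
for i,j in((0,3),(1,2)):
    d=sc[i]-sc[j];print(np.degrees(np.arctan2(d[1],d[0])))
st=sense();print(st["time"],st["tool_pos"],st["tcp_rot"],st["finger_gap"])
```

```text
auto (293, 201, 38, 23)
base [[595.2, -57.4], [591.5, -157.8], [529.8, -156.0], [535.1, -55.1]] [ 562.88797209 -106.57092977]
fin top far/near pts [[575.9, -72.4], [573.3, -137.5]]
len 100.44956333965025 yaw 87.87894784783981
len 101.01859304949163 yaw 87.01362922637729
plate [[699.9, -0.6], [701.4, -200.6], [462.0, -200.5], [461.3, -1.4]] [ 581.15143386 -100.75981072]
bar [[615.7, -31.1], [615.8, -171.2], [600.7, -171.2], [599.6, -31.3]]
gap [606.28210863 -91.4225284 ] [ 606.63972886 -110.85355574] stylus [ 616.53688713 -101.30901273]
screws [[692.2, -10.8], [691.2, -191.3], [471.2, -190.4], [471.3, -10.6]] [ 581.47249452 -100.7653899 ]
-0.3261020239902592
-0.038113266484828046
-0.047039594565943296
-0.23660946903752328
0.25 [ 216.25460257 -559.46757398  303.39240575] [-1.79949223e+02 -4.34930765e-03  2.11293027e+01] 85.05202342823804
```

>>> servo_tool([
  [[0.028,0.036,0,6.0,0.085],[0.028,0.036,0,6.0,0.085],[0.028,0.036,0,6.0,0.085],[0.028,0.036,0,6.0,0.085],[0.028,0.036,0,6.0,0.085],[0.028,0.036,0,6.0,0.085],[0.028,0.036,0,6.0,0.085],[0.028,0.036,0,6.0,0.085],[0.028,0.036,0,6.0,0.085],[0.028,0.036,0,6.0,0.085]],
])

```text
time: 1.25
tool_pos: [497.2, -198.0, 304.0]
tcp_rot: [180.0, 0.0, 81.4]
ft_force: [1.0, -1.0, -0.6]
finger_gap: 84.8
grip_force: 0.0
```

>>> servo_tool([
  [[0.0165,0.023,-0.02,1.5,0.085],[0.0165,0.023,-0.02,1.5,0.085],[0.0165,0.023,-0.02,1.5,0.085],[0.0165,0.023,-0.02,1.5,0.085],[0,0,-0.02,0,0.085],[0,0,0,0,0.085],[0,0,0,0,0.085]],
])

```text
time: 1.95
tool_pos: [562.0, -107.8, 203.8]
tcp_rot: [-179.9, -0.0, 87.1]
ft_force: [0.0, -0.9, 0.7]
finger_gap: 85.2
grip_force: 0.0
```

Run:
```python
from h import *
st=sense();print(st["tool_pos"],st["tcp_rot"],st["joint_pos"])
s=snap("side"); f=s["frame"][120:225,205:345]; cv2.imwrite("pics/c3.png",cv2.resize(f,None,fx=5.5,fy=5.5,interpolation=cv2.INTER_CUBIC))
print(proj(s,[563,-106.6,72]),proj(s,[563,-106.6,130]))
```

```text
[ 561.97614977 -107.75366629  203.83205904] [-1.79932282e+02 -5.27577721e-03  8.71242143e+01] [-1.59824812e+01  7.19653964e+00  9.62131027e+01 -1.05012360e-02
  7.66575083e+01 -1.31042693e+01]
(np.float64(275.00116692772315), np.float64(163.1554082425541)) (np.float64(274.8068407926105), np.float64(147.20036755082248))
```

View pics/c3.png

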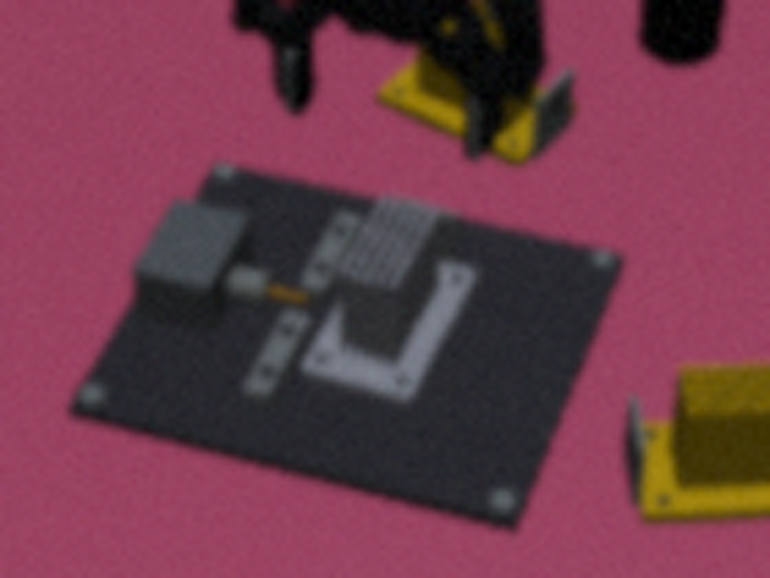

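The open fingers are above the fins at crop (293,95) and (478,140), aligned across the fin block, and the sink hasn't moved. I'll descend and grip.

>>> servo_tool([
  [[0,0.001,-0.025,0,0.085],[0.001,0,-0.025,0,0.085],[0,0,-0.02,0,0.085],[0,0,-0.016,0,0.085],[0,0,-0.01,0,0.085],[0,0,-0.006,0,0.085],[0,0,0,0,0.085],[0,0,0,0,0.04],[0,0,0,0,0.04],[0,0,0,0,0.04]],
], force=40)

```text
time: 3.0
tool_pos: [563.9, -106.8, 102.8]
tcp_rot: [179.9, 0.0, 87.1]
ft_force: [0.8, 0.7, -0.0]
finger_gap: 43.4
grip_force: 0.0
```

>>> servo_tool([
  [[0,0,0,0,0.015],[0,0,0,0,0.015],[0,0,0,0,0.015],[0,0,0,0,0.015],[0,0,0,0,0.015],[0,0,0,0,0.015]],
], force=40)

```text
time: 3.6
tool_pos: [563.7, -106.7, 102.5]
tcp_rot: [180.0, 0.0, 87.1]
ft_force: [-1.3, -0.1, 5.2]
finger_gap: 29.4
grip_force: 41.6
```

>>> servo_tool([
  [[0,0,0.01,0,0.015],[0,0,0.015,0,0.015],[-0.008,0,0.015,0,0.015],[-0.009,0,0,-6,0.015],[0,0,0,-8,0.015],[0,0,0,-8,0.015],[0,0,0,-8,0.015],[0,0,0,-8,0.015],[0,0,0,-8,0.015],[0,0,0,-8,0.015]],
])

```text
time: 4.6
tool_pos: [546.4, -106.7, 142.8]
tcp_rot: [180.0, -0.0, 32.8]
ft_force: [-0.3, 0.6, -3.0]
finger_gap: 29.5
grip_force: 40.6
```

>>> servo_tool([
  [[0,0,0,-8,0.015],[0,0.002,0,-8,0.015],[0,0.002,0,-8,0.015],[0,0.002,0,-6,0.015],[0,0,0,-3,0.015],[0,0,0,0,0.015],[0,0,0,0,0.015]],
])

```text
time: 5.3
tool_pos: [546.4, -100.7, 142.5]
tcp_rot: [180.0, -0.0, 0.2]
ft_force: [0.4, -0.8, -3.9]
finger_gap: 29.8
grip_force: 40.6
```

Run:
```python
from h import *
st=sense();print(st["tool_pos"],st["tcp_rot"],st["finger_gap"],st["ft_force"])
for n,(a,b,c,d),k in(("top",(150,260,260,360),5.4),("side",(120,225,205,345),5.5)):
    s=snap(n); f=s["frame"][a:b,c:d]; cv2.imwrite(f"pics/d_{n}.png",cv2.resize(f,None,fx=k,fy=k,interpolation=cv2.INTER_CUBIC))
```

```text
[ 546.41985216 -100.71885252  142.48036318] [ 1.79991126e+02 -2.55454367e-02  2.31717093e-01] 29.81555917028338 [ 0.41319026 -0.81999624 -3.90675133]
```

View pics/d_side.png

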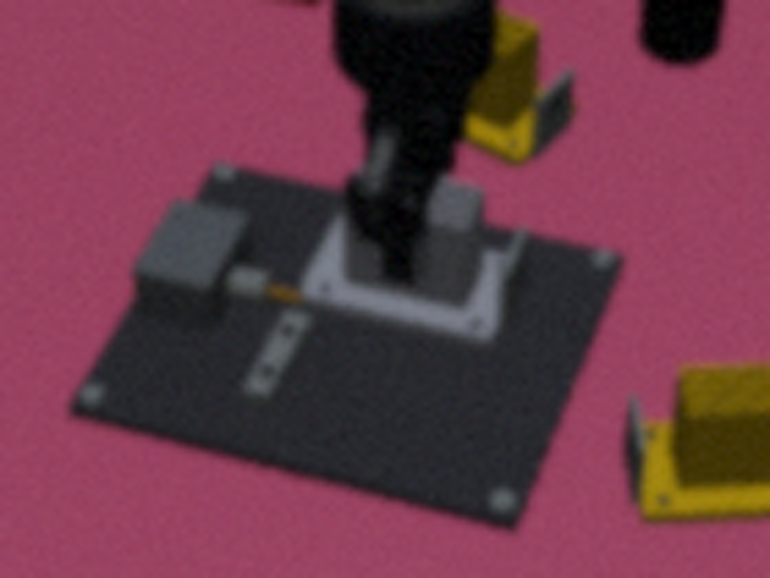

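The side crop shows the sink held level, with its plain end towards the bar. The +y base corners are at crop (302,302) and (487,340), and the lug (515,260) faces the robot. I'll check where the plain end is before lowering.

Run:
```python
from h import *
s=snap("side")
cr=lambda u,v,z:on_z(s,205+(u+.5)/5.5-.5,120+(v+.5)/5.5-.5,z)[:2]
print("now",cr(303,297,56),cr(489,332,56)); print("bar foot corner check",cr(265,392,20),cr(310,318,20))
print("bar end near", cr(247,388,20))
```

```text
now [595.07257628 -69.51430901] [499.19664655 -75.93946701]
bar foot corner check [603.36834211 -33.21834597] [600.29024055 -89.84249446]
bar end near [613.02176965 -32.86575145]
```

View pics/d_top.png

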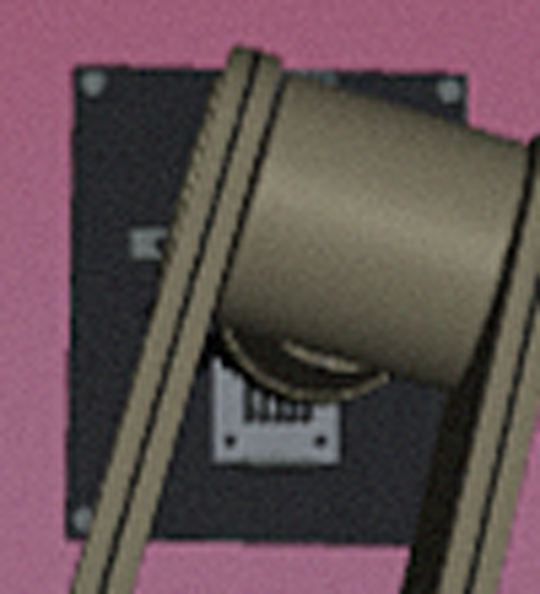

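The top crop shows the lug-end edge level at row 464, columns 213–341, so it is square and near the gap's centre line. The plain end is about 4–5 mm short of the bar, so I can lower straight down.

>>> servo_tool([
  [[0,0,-0.012,0,0.015],[0,0,-0.012,0,0.015],[0,0,-0.008,0,0.015],[0,0,-0.004,0,0.015],[0,0,-0.002,0,0.015],[0,0,-0.001,0,0.015],[0,0,-0.001,0,0.015],[0,0,0,0,0.015],[0,0,0,0,0.015]],
])

```text
time: 6.35
tool_pos: [546.7, -100.7, 102.5]
tcp_rot: [180.0, -0.1, 0.1]
ft_force: [-1.2, 0.3, 0.7]
finger_gap: 29.6
grip_force: 41.0
```

>>> servo_tool([
  [[0,0,0,0,0.05],[0,0,0,0,0.07],[0,0,0,0,0.07],[0,0,0,0,0.07],[0,0,0,0,0.07],[0,0,0,0,0.07],[0,0,0.02,0,0.07],[0,0,0.04,0,0.07],[0,0,0.045,0,0.07],[0,0,0.045,0,0.07]],
])

```text
time: 7.35
tool_pos: [545.8, -100.5, 253.1]
tcp_rot: [-180.0, 0.1, 0.1]
ft_force: [0.3, -0.3, 1.0]
finger_gap: 70.1
grip_force: 0.0
```

>>> servo_tool([
  [[-0.02,-0.04,0.01,0,0.07],[-0.02,-0.04,0,0,0.07],[-0.02,-0.04,0,0,0.07],[-0.02,-0.04,0,0,0.07],[-0.02,-0.04,0,0,0.07],[-0.02,-0.04,0,0,0.07],[-0.02,-0.04,0,0,0.07],[0,0,0,0,0.07],[0,0,0,0,0.07]],
])

```text
time: 8.25
tool_pos: [405.7, -381.4, 261.7]
tcp_rot: [-180.0, 0.0, -0.0]
ft_force: [-0.6, -0.0, 0.3]
finger_gap: 70.1
grip_force: 0.0
```

Run:
```python
from h import *
s=snap("top"); f=s["frame"][150:260,260:360]; cv2.imwrite("pics/e.png",cv2.resize(f,None,fx=5.4,fy=5.4,interpolation=cv2.INTER_CUBIC))
```

```text
(no output)
```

View pics/e.png

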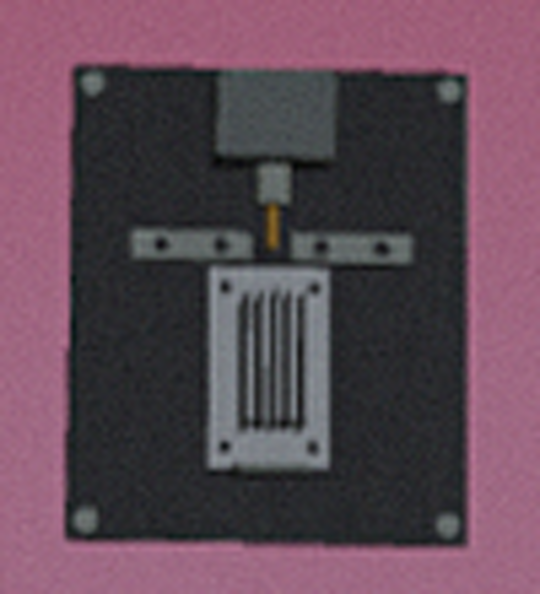

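The crop shows the sink released and square. Its plain end runs from (208,266) to (330,268), about 3 mm short of the bar edge at row ~262. Its middle is at column 269, and the gap's is at 271. That is well within tolerance.

```bash
python3 -c "
from bench import r
print(r.hand_in())"
```

```text
the job is handed in; nothing more can be done
None
```

I turned the heat sink a quarter turn and let it go on the fixture plate, plain end square to the stop bar, about 3 mm from its face and about 1 mm off the middle of the gap; I never went near the spare, and the job is handed in (no verdict was returned).

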